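Close a split valve housing on its dowels and hold it shut

ROBOT

A 7-joint arm with a two-finger parallel gripper is mounted at the origin on the work surface. World frame = base frame: x ahead of the robot, y to its left, z up, the work surface at z = 0. Lengths are in m, angles in rad, forces in N, time in s.
With the tool pointing down it reaches from about 0.4 to 0.85 m from the base axis. Payload 10.4 kg.
Tool frame: the origin (TCP) lies at the very end of the fingers, on their centre line; the grasp point (between the pads) lies 19 mm behind it; z points along the fingers, y is the direction in which the jaws open and shut (so a half turn about z gives the same grasp; the last joint's range is limited). The gripper opens to 85 mm and grips with 20 to 120 N. Pads are 22 mm wide; open, the fingers measure 114 mm over their backs; the gripper's body (76 mm by 85 mm) begins 54 mm behind the grasp point. The pads swing forward as they close: fully open they stand 13 mm farther back than shut.
Start: joints at [1.143, 0.332, -0.065, 1.46, 0.022, 1.35, -0.088], TCP at [0.246, -0.575, 0.21] pointing down, gripper open.
Joint ranges: [-2.6, 2.6], [-0.5, 2.12], [-1.47, 1.34], [0.16, 2.42], [-1.27, 4.41], [0.06, 2.06], [-2.6, 2.6]. Speed limits (rad/s): [2.22, 2.22, 2.79, 2.79, 3.14, 3.14, 3.14].

INTERFACE

Orientations are given as a unit quaternion [x, y, z, w].
In Python, from workcell import get_obs, camera, camera_info, hand_in gives the robot as it stands.
- The arm moves only by the tool move_arm, never from a script. Its argument "moves" is a list of rows, each a list of 3 entries, a list of its own where there are three numbers: the shift along the tool's x, y, z in units of 25 mm (1.0 is 25 mm), then the turn, a rotation vector about the tool's x, y, z in degrees, then the opening, from 0 (shut) to 1 (fully open). A call has 1 to 5 rows; each row shifts and turns the commanded pose from where the row before left it, along the tool's axes as they then stand; what a row does not reach is not made up. A row lasts 1/8 s, in which the tool goes at most 62.5 mm and 10.7 degrees, less where a joint would pass 70% of its speed; a pose out of reach is approached as far as the arm can. A call is refused whole if a number of a shift passes 1 or a number of a turn 10.7, either way. A call with a gripper value outside its range is refused whole. The fingers move at their own pace and stop on an object; "squeeze" is the grip in N (left out, the last holds). Time passes only in rows, so rows that do not move let the fingers close. It gives the time, the measured TCP pose, the force and the opening at its end, in the units of the state.
- get_obs(): the state, without advancing time (a new reading comes with each control period).
- camera(name): name is "scene" or "top"; returns the picture (420x560x3 uint8, red, green, blue); there is no depth.
- camera_info(name): a dict with "fx", "fy", "cx", "cy" (pixels), "origin" and "rotation" of the camera in the world. Camera axes: x right, y down, z forward; pixel columns grow to the right and rows downward; lengths in m; the calibration is good to about 2 mm. A picture is of the moment at which its call begins. camera_info takes no time and is no camera call.
- hand_in(): hands the job in, once; it reports no verdict.
The state is a dict: "clock": time; "joint_pos": joint angles; "joint_velocities": joint speeds; "tau": joint torques, N m; "position": TCP position; "ee_rot": TCP orientation; "ft_force": force on the tool from outside, world axes, zero at the start; "torque": the same for the moment, N m; "grip_width": opening from 0.0 (shut) to 1.0 (fully open).
Only numpy, scipy, OpenCV 4.12 (cv2) and the standard library are available. Lean on these libraries where they do the work, as an engineer would, in place of code of your own. Each camera call takes 0.05 s, during which the arm holds its last target. There are 200 camera calls.

TASK

Lift the loose black cover off the housing half that is bolted to the bench and set it down gently, right side up, flat on the free bench top. Then fit the loose upper half onto the two dowels (they differ in thickness, so it goes on only one way round) and push it down against the spring plunger until the two faces meet all round. Finish while still holding it pressed shut, because it springs open if let go; leave the can, tray, spanner and bottle where they are.

Things in the scene. Friction and masses are not known exactly. Their poses are not given: they have to be found in the camera images.
- lower: Lower housing half, aluminium, fixed to the bench on a dark steel plate 150 x 86 x 12 mm (x, y, z). Housing body 120 x 56 mm, its flat top (split face) 50 mm above the origin. Origin: centre of the plate's underside, on the bench; z up, x along the long side. A 22 mm wide tab low on the +x end marks the thick-dowel end. At the start the cover hides the split face, dowels and plunger.
- thick_dowel (a point): Foot centre of the thick upright steel dowel, 12 mm across, on the lower half's split face at x = +44, y = 0, z = 50 mm of the lower half. It stands 18 mm above the split face; its last 5 mm taper by 3 mm off the radius.
- thin_dowel (a point): Foot centre of the thin upright steel dowel, 8 mm across, on the lower half's split face at x = -44, y = 0, z = 50 mm of the lower half. It stands 18 mm above the split face, tapered like the thick one.
- plunger (a joint): Travel (m) of the 16 mm brass spring plunger in the middle of the lower half's split face: 0 = standing 6 mm out, 0.006 = pushed level with the face. It pushes up with about 5 N at 0 and 10 N at 0.006, more than the upper half weighs, so the upper half alone stays about 6 mm open.
- upper: Loose upper half, aluminium, 0.4 kg, split face down on the bench. Flange 120 x 56 x 14 mm (x, y, z) with a 22 mm wide tab on the +x end; mid crown 56 mm long (x), 36 mm wide (y), flat sides from 14 to 44 mm height, round top to 62 mm. Origin: centre of the split face (underside); z up. Shut, its axes match the lower half's and its origin is 50 mm above the lower's.
- big_hole (a point): Centre of the 14 mm hole right through the upper half's flange, at its underside, x = +44, y = 0 mm of the upper half (at the tab end); it goes over the thick dowel.
- small_hole (a point): Centre of the 10 mm hole right through the upper half's flange, at its underside, x = -44, y = 0 mm of the upper half; it goes over the thin dowel.
- cover: Loose black plastic cover, 0.15 kg: upturned box 132 x 68 mm (x, y), origin at the centre of its lower rim, z up, top at 36 mm. On top a grip bar 60 mm long (x), 18 mm wide (y), from 36 to 62 mm height. At the start it sits over the lower half, axes nearly parallel, rim 40 mm above the lower's origin, skirting the split face by 10 mm; it must rise 40 mm to clear the dowels.
- can: Bystander: plain steel can standing upright, 66 mm across, 160 mm tall; origin at the centre of its underside.
- tray: Bystander: open grey plastic parts tray, 80 x 120 x 45 mm; origin at the centre of its underside.
- wrench: Bystander: steel spanner, 200 mm long along its x, lying flat on the bench between the robot and the work; origin near its middle, at the underside.
- bottle: Bystander: grey plastic bottle standing upright, 60 mm across, 140 mm tall; origin at the centre of its underside.
Things that resemble listed ones, but are neither listed nor needed, are in the scene too. What is shaped like the upper but purple is not meant.

How it is judged:
By the outcome, as a careful person would: the job done as asked, in the order asked, and still so for the second after the job is handed in, while the arm keeps its last pose, push and grip.
It also fails if it takes over 64 s, if anything falls off the work surface, if the arm or the gripper's body presses on something with over 40 N, if the wrist force passes 120 N, or if a joint passes its speed limit or range.

## Working session

There is one attempt and no reset: what is moved stays moved. The work goes in short steps, Python scripts to look and compute and a tool call to move; the robot and the scene stay as the last step left them, time stands still between calls to the robot, and variables do not carry over. Pictures are saved under pics/ and viewed, about 8 in all and at most 12, crops included, and the job is handed in when it is done.

Besides the shell and the picture viewer there is one more tool, called after ">>>" as a command line: name --argument value ..., lists and objects as JSON in quotes. move_arm: Moves the arm, as the interface text tells. Its arguments: {"type":"object","properties":{"moves":{"type":"array","items":{"type":"array"}},"squeeze":{"type":"number"}},"required":["moves"]}

```bash
mkdir -p pics; ls; python3 - <<'E'
from workcell import *
import cv2, numpy as np
for n in("scene","top"):
    im=camera(n); cv2.imwrite(f"pics/{n}0.png",im[:,:,::-1]); print(n,camera_info(n))
print(get_obs())
E
```

```text
pics
scene {'fx': 392.05910874706933, 'fy': 392.05910874706933, 'cx': 279.3332793757543, 'cy': 207.35872307006997, 'origin': array([ 0.77452981, -0.53133386,  0.8504081 ]), 'rotation': array([ 0.93357942,  0.23375657, -0.06004726, -0.26491822])}
top {'fx': 536.3947852781132, 'fy': 536.3947852781132, 'cx': 273.48524244514357, 'cy': 210.88873247978694, 'origin': array([ 0.37765877, -0.0849537 ,  1.5046083 ]), 'rotation': array([ 0.71496162, -0.69666609,  0.04858334, -0.03355442])}
{'clock': 0.1, 'joint_pos': array([ 1.14341364,  0.33283596, -0.0647063 ,  1.46084145,  0.02158598,
        1.34990498, -0.08850331]), 'joint_velocities': array([ 0.00081122, -0.00152236,  0.00197176, -0.0007403 , -0.00016909,
       -0.00036542,  0.00021892]), 'tau': array([ 2.20997630e-03, -6.26740122e+01,  4.94864839e-02, -3.92428422e+01,
        1.63334375e-02,  6.92769274e-03,  3.37365805e-05]), 'position': array([ 0.24599955, -0.57416001,  0.20938607]), 'ee_rot': array([ 9.79586630e-01,  2.01021428e-01, -1.50603875e-04, -6.29728238e-04]), 'ft_force': array([-0.20450212, -0.42051997,  0.25518798]), 'torque': array([-0.01171264, -0.01465344,  0.00452454]), 'grip_width': 1.0020968076105454}
```

View pics/scene0.png

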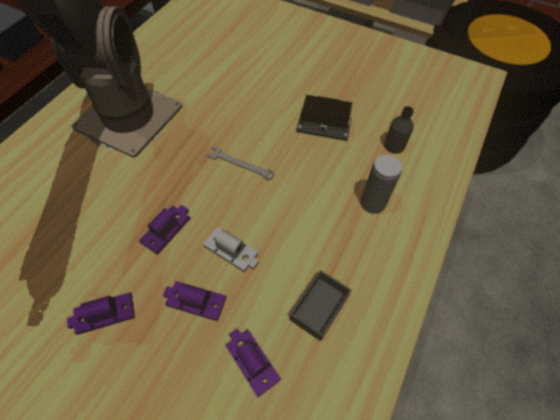

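View pics/top0.png

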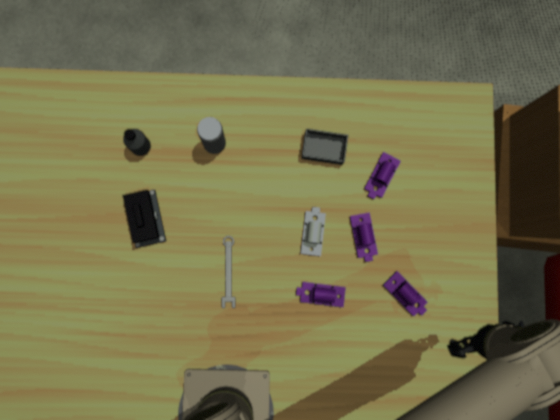

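The upper half is the silver part at top (313,232) and scene (231,247). The four purple look-alikes don't count. The black cover on its plate is at top (144,218) and scene (325,117). Next I'll confirm both in an enlarged crop and locate the lower half's tab.

```bash
cat > h.py <<'E'
import numpy as np, cv2
from scipy.spatial.transform import Rotation as R
from workcell import *
def ray(n,u,v):
    c=camera_info(n); d=R.from_quat(c["rotation"]).apply([(u-c["cx"])/c["fx"],(v-c["cy"])/c["fy"],1]); return c["origin"],d
def onz(n,u,v,z):
    o,d=ray(n,u,v); return (o+d*(z-o[2])/d[2])[:2]
def proj(n,p):
    c=camera_info(n); q=R.from_quat(c["rotation"]).inv().apply(np.asarray(p)-c["origin"]); return np.array([c["fx"]*q[0]/q[2]+c["cx"],c["fy"]*q[1]/q[2]+c["cy"]])
def crop(im,u,v,w,h,k,boost=1):
    a=im[v:v+h,u:u+w,::-1]; a=np.clip(a*float(boost),0,255).astype(np.uint8)
    return cv2.resize(a,None,fx=k,fy=k,interpolation=cv2.INTER_CUBIC)
E
python3 - <<'E'
from h import *
t=cv2.imread("pics/top0.png")[:,:,::-1]; s=cv2.imread("pics/scene0.png")[:,:,::-1]
a=np.vstack([np.hstack([crop(t,110,180,70,75,5.0,2.0),crop(s,290,85,70,75,5.0,2.0)]),np.zeros((1,700,3),np.uint8)])
b=np.hstack([crop(t,290,200,70,43+22,3,1.3)[:, :210],crop(s,195,220,70,65,3,1.3)])
b=np.pad(b,((0,0),(0,700-b.shape[1]),(0,0)))
cv2.imwrite("pics/c1.png",np.vstack([a,b]))
E
```

```text
(no output)
```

View pics/c1.png

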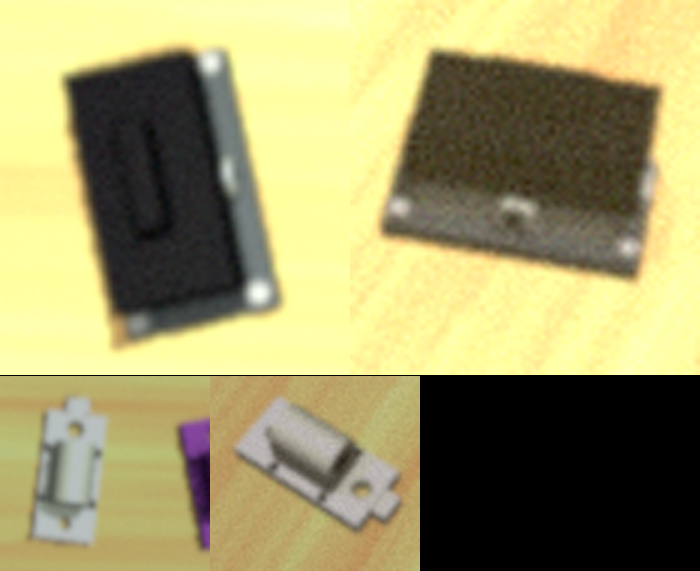

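The silver part is confirmed as the upper half. Its tab and big hole are at top (316,211), and the small hole is at (312,249). The cover sits on a plate with bolts; the light spot at scene (350,121) suggests the tab is on the world +x end.

```bash
python3 - <<'E'
from h import *
def yaw(a,b): d=b-a; return np.degrees(np.arctan2(d[1],d[0])), np.linalg.norm(d)
T=lambda x,y,z,n="top":onz(n,110+x/5,180+y/5,z)
c=[T(*p,.076) for p in((68,78),(190,52),(243,288),(118,318))]
print("cover",np.mean(c,0),yaw(c[3],c[0]),yaw(c[2],c[1]),yaw(c[1],c[0]))
g=[T(*p,.102) for p in((148,120),(152,236),(120,125),(168,232))]; print("bar",np.mean(g,0))
b=[T(*p,.014) for p in((210,62),(258,292),(140,322))]; print("bolts",b,yaw(b[1],b[0]),yaw(b[1],b[2]),"centre",(b[0]+b[2])/2)
S=lambda x,y,z:onz("scene",290+(x-350)/5,85+y/5,z)
b2=[S(*p,.014) for p in((400,205),(628,247))]; print("scene bolts",b2)
c=[S(*p,.076) for p in((433,52),(660,90))]; print("scene cov far edge",c,yaw(*c))
t=cv2.imread("pics/top0.png"); hsv=cv2.cvtColor(t,cv2.COLOR_BGR2HSV)
m=((hsv[...,1]<60)&(hsv[...,2]>60)).astype(np.uint8); m[:,:295]=0;m[:,335:]=0;m[:200]=0;m[262:]=0
cs,_=cv2.findContours(m,0,2); k=max(cs,key=cv2.contourArea); r=cv2.minAreaRect(k); print(r)
U=lambda x,y,z:onz("top",290+x/3,200+(y-376)/3,z)
h=[U(76,429,.014),U(65,523,.014)]; print("upper holes",h,np.mean(h,0),yaw(h[1],h[0]))
c=[U(*p,.014) for p in((45,410),(107,415),(90,545),(32,537))]; print("flange",np.mean(c,0),yaw(c[3],c[0]),yaw(c[2],c[1]))
print("scene bighole",onz("scene",245.7,257.7,.014))
for n,u,v in(("can",216,150),("bottle",140,150),("trayc",325,147)):print(n,onz("top",u,v,0))
print("w",onz("top",228,240,0),onz("top",228,305,0))
print(R.from_quat(get_obs()["ee_rot"]).as_matrix().round(3))
E
```

```text
cover [0.51971531 0.2393236 ] (np.float64(14.759151046452967), np.float64(0.131824483217085)) (np.float64(15.342835249169406), np.float64(0.13038874055910774)) (np.float64(103.89442346990378), np.float64(0.0660937959244767))
bar [0.51979459 0.23758484]
bolts [array([0.5948775 , 0.22627342]), array([0.4670141 , 0.19331247]), array([0.44875024, 0.25738532])] (np.float64(14.455144134374622), np.float64(0.13204345491871228)) (np.float64(105.91011707330925), np.float64(0.0666250647947709)) centre [0.52181387 0.24182937]
scene bolts [array([0.46693228, 0.19663996]), array([0.59469292, 0.22976518])]
scene cov far edge [array([0.45468605, 0.25528574]), array([0.57858972, 0.28879249])] (np.float64(15.132310927853933), np.float64(0.1283542759108044))
((312.9627990722656, 230.8226318359375), (21.129045486450195, 48.48600387573242), 6.581944942474365)
upper holes [array([ 0.53621418, -0.23214715]), array([ 0.44837822, -0.22329898])] [ 0.4922962  -0.22772306] (np.float64(-5.752295218361314), np.float64(0.08828049856966363))
flange [ 0.49168052 -0.22589024] (np.float64(-4.789947315408607), np.float64(0.11902530245586178)) (np.float64(-6.644721778422902), np.float64(0.12232596743458027))
scene bighole [ 0.53847144 -0.23144909]
can [0.72427321 0.05361483]
bottle [0.71782169 0.26934953]
trayc [ 0.74238751 -0.25815542]
w [0.46819954 0.01057566] [0.28863221 0.00439687]
[[ 0.919  0.394 -0.001]
 [ 0.394 -0.919  0.001]
 [-0.    -0.001 -1.   ]]
```

>>> move_arm --moves '[[[0,0,0],[0,0,8.2],0.5],[[1,-1,0],[0,0,0],0.5],[[1,-1,0],[0,0,0],0.5],[[1,-1,0],[0,0,0],0.5],[[1,-1,0],[0,0,0],0.5]]'

```text
clock: 0.72
position: [0.3172, -0.4508, 0.2098]
ee_rot: [0.991, 0.13, -0.0, -0.0]
ft_force: [-0.7, -0.1, 0.2]
grip_width: 0.502
```

>>> move_arm --moves '[[[1,-1,0],[0,0,0],0.5],[[1,-1,0],[0,0,0],0.5],[[1,-1,0],[0,0,0],0.5],[[1,-1,0],[0,0,0],0.5],[[1,-1,0],[0,0,0],0.5]]'

```text
clock: 1.35
position: [0.4056, -0.2978, 0.2099]
ee_rot: [0.991, 0.13, -0.0, -0.0]
ft_force: [0.3, -0.5, -0.5]
grip_width: 0.501
```

>>> move_arm --moves '[[[1,-1,0],[0,0,0],0.5],[[1,-1,0],[0,0,0],0.5],[[1,-1,0],[0,0,0],0.5],[[1,-1,0],[0,0,0],0.5],[[1,-1,0],[0,0,0],0.5]]'

```text
clock: 1.98
position: [0.494, -0.1448, 0.2099]
ee_rot: [0.991, 0.13, -0.0, -0.0]
ft_force: [-0.0, -0.3, 0.8]
grip_width: 0.498
```

>>> move_arm --moves '[[[1,-1,0],[0,0,0],0.5],[[1,-1,0],[0,0,0],0.5],[[1,-1,0],[0,0,0],0.5],[[1,-1,0],[0,0,0],0.5],[[1,-1,0],[0,0,0],0.5]]'

```text
clock: 2.6
position: [0.5824, 0.0081, 0.2097]
ee_rot: [0.991, 0.13, -0.0, 0.0]
ft_force: [0.8, 0.1, -0.2]
grip_width: 0.496
```

>>> move_arm --moves '[[[0,-1,0],[0,0,0],0.5],[[0,-1,0],[0,0,0],0.5],[[0,-1,0],[0,0,0],0.5],[[0,-1,0],[0,0,0],0.5],[[0,-1,0],[0,0,0],0.5]]'

```text
clock: 3.22
position: [0.5493, 0.1286, 0.2097]
ee_rot: [0.991, 0.13, -0.0, 0.0]
ft_force: [1.3, -1.0, -0.3]
grip_width: 0.5
```

>>> move_arm --moves '[[[0,-1,0],[0,0,0],0.55],[[0,-1,0],[0,0,0],0.55],[[0,-1,0],[0,0,0],0.55],[[0,-1,0],[0,0,0],0.55],[[0,-0.56,0.6],[0,0,0],0.55]]'

```text
clock: 3.85
position: [0.5202, 0.2396, 0.1952]
ee_rot: [0.991, 0.131, 0.001, -0.0]
ft_force: [-0.5, -0.5, 0.1]
grip_width: 0.55
```

>>> move_arm --moves '[[[0,0,1],[0,0,0],0.55],[[0,0,1],[0,0,0],0.55],[[0,0,1],[0,0,0],0.55],[[0,0,0],[0,0,0],0.55]]'

```text
clock: 4.35
position: [0.5189, 0.2368, 0.1174]
ee_rot: [0.991, 0.13, -0.002, 0.001]
ft_force: [0.3, -0.8, 0.2]
grip_width: 0.55
```

```bash
python3 - <<'E'
from h import *
t=camera("top");s=camera("scene")
cv2.imwrite("pics/c2.png",np.hstack([crop(t,95,165,100,100,4.0,1.6),crop(s,270,60,100,100,4.0,1.8)]))
E
```

```text
(no output)
```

View pics/c2.png

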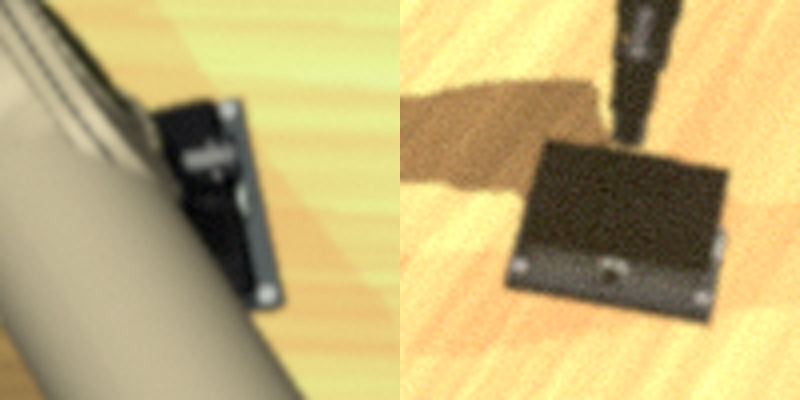

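The cover is in view, with the finger tip at scene pixel (327,95). I'll check that against the projected TCP.

```bash
python3 - <<'E'
from h import *
p=get_obs()["position"]; print(p,proj("scene",p),proj("top",p), proj("scene",[.52,.239,.102]))
s=camera("scene"); a=s[75:145,290:360,::-1].astype(float); a=np.clip((a-10)*6,0,255).astype(np.uint8)
cv2.imwrite("pics/c3.png",cv2.resize(a,None,fx=7,fy=7,interpolation=2))
for n,c in(("near",[-.066,-.034]),("nr",[.066,-.034]),("fr",[.066,.034]),("fl",[-.066,.034])):
    q=R.from_euler("z",15,degrees=True).apply([*c,0]); print(n,proj("scene",q+[.52,.239,.076]))
E
```

```text
[0.52036664 0.23788569 0.12019202] [327.18025861  95.03553886] [137.70037127 214.64776022] [326.44535789  99.90785182]
near [299.43907277 111.66265146]
nr [347.51056444 120.02494509]
fr [350.8044305  102.52309276]
fl [304.20587557  94.64862129]
```

View pics/c3.png

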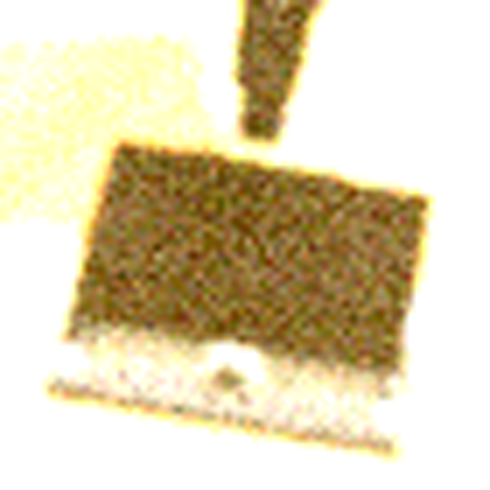

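The projected corners (304,95) and (351,103) and the finger tip all match the picture. I'll descend and grip.

>>> move_arm --moves '[[[0,0,0.8],[0,0,0],0.5],[[0,0,0.7],[0,0,0],0.5],[[0,0,0],[0,0,0],0.2],[[0,0,0],[0,0,0],0.1],[[0,0,0],[0,0,0],0.1]]' --squeeze 40

```text
clock: 5.12
position: [0.5204, 0.2391, 0.0837]
ee_rot: [0.991, 0.131, 0.001, -0.0]
ft_force: [-2.4, 0.5, 4.8]
grip_width: 0.098
```

>>> move_arm --moves '[[[0,0,0],[0,0,0],0.1],[[0,0,0],[0,0,0],0.1],[[0,0,0],[0,0,0],0.1]]'

```text
clock: 5.5
position: [0.5205, 0.2391, 0.0837]
ee_rot: [0.991, 0.131, 0.001, -0.0]
ft_force: [-4.1, 1.3, 6.1]
grip_width: 0.101
```

>>> move_arm --moves '[[[0,0,0],[0,0,0],0],[[0,0,0],[0,0,0],0],[[0,0,0],[0,0,0],0],[[0,0,0],[0,0,0],0]]'

```text
clock: 6.0
position: [0.5203, 0.2377, 0.0824]
ee_rot: [0.991, 0.13, -0.0, 0.0]
ft_force: [-0.1, -0.3, 0.8]
grip_width: 0.004
```

```bash
python3 - <<'E'
from h import *
t=camera("top");s=camera("scene")
f=lambda a:np.clip((a[...,::-1].astype(float)-5)*4,0,255).astype(np.uint8)
cv2.imwrite("pics/c4.png",np.hstack([cv2.resize(f(t[180:260,105:185]),None,fx=5,fy=5,interpolation=2),cv2.resize(f(s[65:145,285:365]),None,fx=5,fy=5,interpolation=2)]))
E
```

```text
(no output)
```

View pics/c4.png

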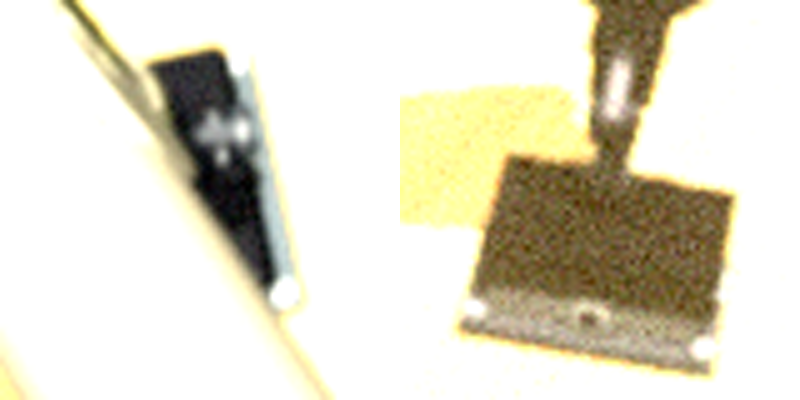

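The fingers shut fully with nothing between them, so the bar isn't where I assumed. I'll look at the initial pictures with the dark range stretched.

```bash
python3 - <<'E'
from h import *
t=cv2.imread("pics/top0.png");s=cv2.imread("pics/scene0.png")
print(get_obs()["position"],get_obs()["grip_width"])
print(t[188:250:4,124:166:3].max(2)); 
f=lambda a:np.clip((cv2.GaussianBlur(a,(0,0),.6).astype(float)-8)*(255/40),0,255).astype(np.uint8)
cv2.imwrite("pics/c5.png",np.hstack([cv2.resize(f(t[182:254,115:175]),None,fx=7,fy=7,interpolation=2),cv2.resize(f(s[80:152,295:355])//1,None,fx=6,fy=7,interpolation=2)[:, :360]]))
E
```

```text
[0.52027704 0.23789362 0.08245965] 0.00022016863578848362
[[142 141 143 142 142 142 137 132 137 137 136 142 142 143]
 [139 131 110  93  63  37  21  18  25 119  81 135 142 142]
 [ 29  18  19  14  20  19  18  18  14  53  62 122 143 142]
 [ 46  19  20  18  16  19  21  20  16  33  63  92 143 143]
 [ 61  19  19  17  17  10  19  20  18  18  62  65 140 142]
 [100  18  20  13  18  12  16  19  20  11  56  63 128 143]
 [117  24  21  14  20  17  13  19  20  19  70  63 104 143]
 [139  44  18  16  18  22  12  20  21  19  50  68  73 142]
 [142  67  18  19  14  20  10  22  19  20  13  54  64 136]
 [142 104  20  17  13  18  12  18  22  20  19  48  64 121]
 [142 129  33  18  17  17  19  17  21  19  18  33  65  87]
 [142 140  61  18  19  16  18  20  19  20  23  18  63  66]
 [142 142  94  19  19  16  19  16  20  20  19  11  85  85]
 [142 143 124  25  19  16  13  16  26  30  35  36  91  84]
 [142 142 134  91  67  56  35  40  47  71 102 124 135 138]
 [143 142 140  99  92 111 133 137 142 142 143 143 143 142]]
```

View pics/c5.png

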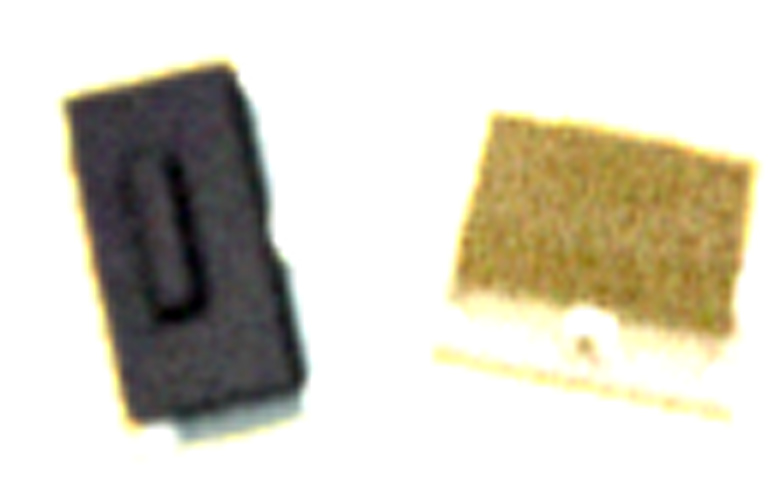

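>>> move_arm --moves '[[[0,0,-0.4],[0,0,0],0],[[0,0,-0.4],[0,0,0],0]]'

```text
clock: 6.35
position: [0.5204, 0.2382, 0.1035]
ee_rot: [0.991, 0.13, 0.0, -0.0]
ft_force: [0.3, 0.1, 0.3]
grip_width: -0.001
```

>>> move_arm --moves '[[[0,0,-0.6],[0,0,0],0.0],[[0,0,-0.6],[0,0,0],0.0],[[0,0,0],[0,0,0],0.0]]'

```text
clock: 6.72
position: [0.5211, 0.2385, 0.1344]
ee_rot: [0.991, 0.13, 0.001, -0.0]
ft_force: [0.6, 0.4, 0.2]
grip_width: 0.0
```

```bash
python3 - <<'E'
from h import *
s=camera("scene");s0=cv2.imread("pics/scene0.png")[:,:,::-1]
print(get_obs()["position"],proj("scene",get_obs()["position"]))
f=lambda a:np.clip(a[...,::-1].astype(float)*3,0,255).astype(np.uint8)
cv2.imwrite("pics/c6.png",np.hstack([cv2.resize(f(x[70:145,290:360]),None,fx=5.6,fy=7,interpolation=2) for x in(s0,s)]))
E
```

```text
[0.52064111 0.23821545 0.13329579] [327.90444405  91.16894023]
```

View pics/c6.png

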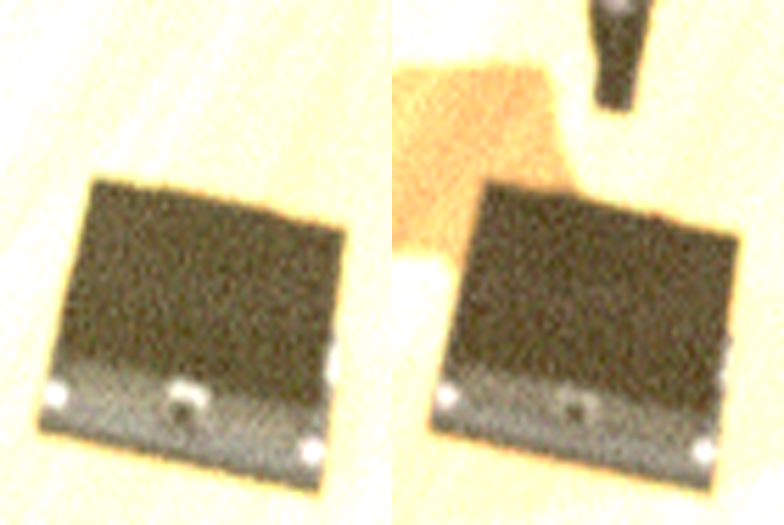

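With the jaws shut, the finger tip shows at scene (330,85), but the reported TCP projects to (328,91). That means the tips are about 20 mm higher, or offset in y. I'll check against the unoccluded gripper in the first top picture.

```bash
python3 - <<'E'
from h import *
p=np.array([.24599955,-.57416,.20938607]); x=np.array([.919,.394,0]);y=np.array([.394,-.919,0])
print("tcp",proj("top",p)," +20z",proj("top",p+[0,0,.02]))
for s in(-.05,.05): print("finger",proj("top",p+[0,0,.015]+s*y))
for z in(.08,.1): print("base/body +",z,proj("top",p+[0,0,z]))
t=cv2.imread("pics/top0.png"); cv2.imwrite("pics/c7.png",cv2.resize(np.clip(t[300:380,430:540]*3.0,0,255).astype(np.uint8),None,fx=6,fy=6,interpolation=2))
E
```

```text
tcp [464.6092074 333.9516039]  +20z [467.81348423 334.90599045]
finger [447.774365   342.76054481]
finger [486.13476008 326.60940379]
base/body + 0.08 [478.06212379 337.95852441]
base/body + 0.1 [481.70809024 339.04446721]
```

View pics/c7.png

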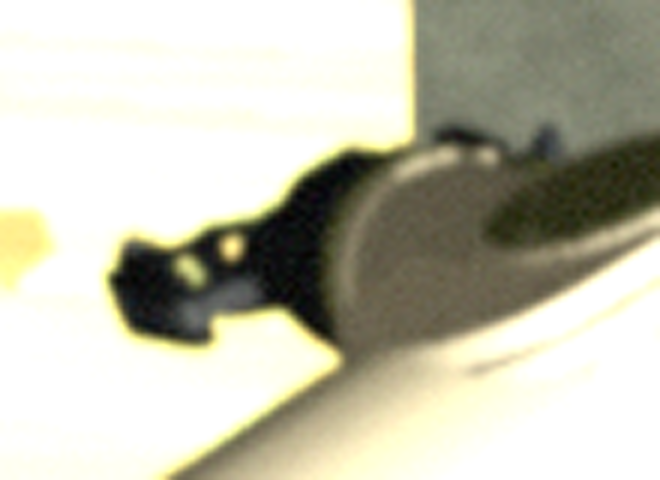

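The earlier contact (6 N at reported z = 0.083, about the bar top at 0.102) and the picture both point to the finger tips sitting about 20 mm above the reported TCP. I'll open the jaws and go deeper in small steps, watching the force.

>>> move_arm --moves '[[[0,0,0],[0,0,0],0.5],[[0,0,0.8],[0,0,0],0.5],[[0,0,0.8],[0,0,0],0.5],[[0,0,0.4],[0,0,0],0.5],[[0,0,0],[0,0,0],0.5]]'

```text
clock: 7.4
position: [0.5196, 0.2378, 0.0813]
ee_rot: [0.991, 0.131, -0.001, 0.0]
ft_force: [0.9, 0.5, 0.3]
grip_width: 0.499
```

>>> move_arm --moves '[[[0,0,0.2],[0,0,0],0.5],[[0,0,0.2],[0,0,0],0.5],[[0,0,0],[0,0,0],0.5]]'

```text
clock: 7.78
position: [0.5202, 0.238, 0.0724]
ee_rot: [0.991, 0.13, -0.0, 0.0]
ft_force: [-0.2, 0.4, 0.5]
grip_width: 0.5
```

>>> move_arm --moves '[[[0,0,0.16],[0,0,0],0.5],[[0,0,0],[0,0,0],0.5]]'

```text
clock: 8.02
position: [0.5202, 0.2379, 0.0683]
ee_rot: [0.991, 0.13, -0.0, 0.0]
ft_force: [0.1, -0.2, -0.0]
grip_width: 0.503
```

>>> move_arm --moves '[[[0,0,0],[0,0,0],0.25],[[0,0,0],[0,0,0],0.15],[[0,0,0],[0,0,0],0.1],[[0,0,0],[0,0,0],0.1]]' --squeeze 30

```text
clock: 8.52
position: [0.5203, 0.2383, 0.0688]
ee_rot: [0.991, 0.131, 0.0, -0.0]
ft_force: [0.8, -0.2, 0.9]
grip_width: 0.195
```

The jaws stopped at 0.195 (about 17 mm), so they're on the bar. I'll go a little deeper, regrip and lift.

>>> move_arm --moves '[[[0,0,0],[0,0,0],0.4],[[0,0,0.22],[0,0,0],0.4],[[0,0,0],[0,0,0],0.2],[[0,0,0],[0,0,0],0],[[0,0,0],[0,0,0],0]]' --squeeze 60

```text
clock: 9.15
position: [0.5199, 0.2383, 0.0628]
ee_rot: [0.991, 0.131, -0.0, -0.0]
ft_force: [-0.0, 2.6, -3.5]
grip_width: 0.194
```

>>> move_arm --moves '[[[0,0,0],[0,0,0],0],[[0,0,-0.3],[0,0,0],0],[[0,0,-0.5],[0,0,0],0],[[0,0,0],[0,0,0],0]]'

```text
clock: 9.65
position: [0.5215, 0.238, 0.0848]
ee_rot: [0.991, 0.13, 0.001, 0.0]
ft_force: [0.6, -0.1, -1.3]
grip_width: 0.199
```

>>> move_arm --moves '[[[0,0,-1],[0,0,0],0],[[0,0,-1],[0,0,0],0],[[0,0,-1],[0,0,0],0],[[0,0.6,-0.2],[0,0,0],0],[[0,1,0],[0,0,0],0]]'

```text
clock: 10.28
position: [0.5308, 0.1984, 0.1628]
ee_rot: [0.991, 0.131, 0.0, 0.0]
ft_force: [1.5, -0.2, -1.6]
grip_width: 0.193
```

>>> move_arm --moves '[[[-0.2,1,0],[0,0,0],0],[[-0.2,1,0],[0,0,0],0],[[-0.2,1,0],[0,0,0],0],[[-0.2,1,0],[0,0,0],0],[[-0.2,1,0],[0,0,0],0]]'

```text
clock: 10.9
position: [0.5384, 0.0696, 0.162]
ee_rot: [0.992, 0.13, -0.001, 0.0]
ft_force: [0.4, -0.4, -2.1]
grip_width: 0.196
```

>>> move_arm --moves '[[[-0.2,1,0],[0,0,0],0],[[-0.2,1,0],[0,0,0],0],[[-0.2,1,0],[0,0,0],0],[[0,1,0],[0,0,0],0],[[0,1,0],[0,0,0],0]]'

```text
clock: 11.52
position: [0.556, -0.0549, 0.162]
ee_rot: [0.992, 0.13, -0.001, 0.0]
ft_force: [0.8, 0.1, -2.1]
grip_width: 0.195
```

```bash
python3 - <<'E'
from h import *
t=camera("top");s=camera("scene"); print(get_obs()["position"],get_obs()["grip_width"])
cv2.imwrite("pics/t8.png",t[:,:,::-1]);cv2.imwrite("pics/s8.png",s[:,:,::-1])
A=cv2.resize(np.clip(t[150:290,100:350,::-1]*1.8,0,255).astype(np.uint8),None,fx=1.6,fy=1.6)
B=cv2.resize(np.clip(t[180:250,115:185,::-1]*2.0,0,255).astype(np.uint8),(400,400),interpolation=2)
C=cv2.resize(np.clip(s[80:150,290:360,::-1]*2.0,0,255).astype(np.uint8),(400,400),interpolation=2)
D=cv2.resize(np.clip(s[60:280,180:430,::-1]*1.8,0,255).astype(np.uint8),(400,224))
A=cv2.resize(A,(400,200)); D=cv2.resize(D,(400,200))
cv2.imwrite("pics/c8.png",np.vstack([np.hstack([A,D]),np.hstack([B,C])]))
E
```

```text
[ 0.55620219 -0.0575057   0.16177352] 0.19564217060050437
```

View pics/c8.png

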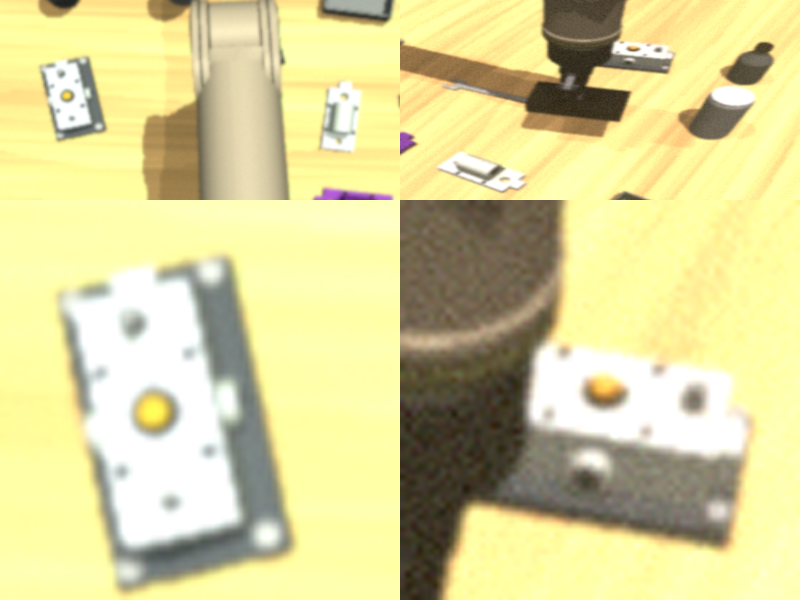

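The lower half is uncovered: thick dowel at top (138,207) near the tab end (world +x), brass plunger at (142,216), thin dowel at (145,232). The cover hangs level. I'll set it down and measure the lower half from the same picture.

>>> move_arm --moves '[[[0,0,1],[0,0,0],0],[[0,0,1],[0,0,0],0],[[0,0,1],[0,0,0],0],[[0,0,1],[0,0,0],0],[[0,0,0.8],[0,0,0],0]]'

```text
clock: 12.25
position: [0.5557, -0.053, 0.0414]
ee_rot: [0.991, 0.13, -0.001, 0.0]
ft_force: [-0.1, -0.5, -2.7]
grip_width: 0.195
```

>>> move_arm --moves '[[[0,0,0.3],[0,0,0],0],[[0,0,0.1],[0,0,0],0],[[0,0,0.1],[0,0,0],0],[[0,0,0],[0,0,0],0]]'

```text
clock: 12.75
position: [0.557, -0.0525, 0.031]
ee_rot: [0.991, 0.13, 0.0, 0.0]
ft_force: [0.6, -0.7, -1.2]
grip_width: 0.197
```

```bash
python3 - <<'E'
from h import *
for n,f,(u0,u1,v0,v1) in(("top","t8",(118,180,185,250)),("scene","s8",(310,352,100,128))):
    t=cv2.imread(f"pics/{f}.png"); g=t.max(2); hsv=cv2.cvtColor(t,cv2.COLOR_BGR2HSV)
    w=np.zeros(g.shape,bool); w[v0:v1,u0:u1]=1
    br=w&(hsv[...,1]>130)&(hsv[...,0]<28)&(hsv[...,0]>8)
    k,l,st,ce=cv2.connectedComponentsWithStats(br.astype(np.uint8))
    for i in range(1,k):
        if st[i,4]>8: print(n,"brass",ce[i],st[i,4],onz(n,*ce[i],.056))
t=cv2.imread("pics/t8.png"); g=t.max(2)
print(g[199:214,130:150]); print(g[226:240,136:154])
E
```

```text
top brass [141.34615385 216.65384615] 26 [0.52180421 0.24277262]
scene brass [325.27777778 112.61111111] 18 [0.52217016 0.2390204 ]
[[148 149 150 150 145 132 120 116 112 117 131 145 151 152 152 152 152 149
  132  95]
 [149 152 152 150 144 126 111 106  96  93 113 140 150 152 152 152 151 150
  134 100]
 [149 152 151 151 145 129 106  94  80  76 103 136 150 152 151 152 152 150
  138 108]
 [150 151 151 151 148 134 107  84  74  80 109 139 150 152 152 152 151 151
  143 121]
 [149 152 152 152 149 139 117  94  89 104 127 144 151 152 151 151 151 151
  147 129]
 [147 152 153 152 151 146 131 117 115 128 143 149 152 151 151 151 149 144
  141 129]
 [143 150 151 152 151 150 145 136 137 144 149 151 151 152 151 149 141 127
  122 120]
 [139 150 151 151 151 151 150 147 148 149 151 152 151 151 152 146 131 105
  103 116]
 [135 147 147 148 149 151 151 151 151 152 152 151 152 152 151 148 133 109
  108 125]
 [130 139 133 135 144 151 152 151 152 152 152 152 151 152 152 149 142 130
  132 138]
 [119 123 108 116 139 150 151 153 152 151 151 151 151 151 152 151 150 146
  146 147]
 [104 107  98 110 138 150 151 152
[... 658 characters left out ...]
151 151 151 151 152 151]
 [148 151 151 152 152 151 143 126 117 118 129 144 151 151 152 151 152 152]
 [148 151 152 153 151 148 138 112  94  93 113 139 150 152 151 151 151 151]
 [145 151 152 151 151 149 139 112  92  93 115 140 149 151 152 152 152 151]
 [140 149 152 152 151 150 143 129 116 119 132 145 150 152 151 151 151 151]
 [136 150 151 151 151 151 150 143 138 140 146 150 151 151 150 149 148 144]
 [133 149 151 152 151 153 151 150 148 149 150 150 149 144 141 139 133 124]
 [130 148 151 152 151 151 150 149 147 143 140 138 134 123 114 109 103  91]
 [121 142 149 148 146 142 139 138 132 121 114 109 103  90  78  71  66  59]
 [105 130 136 135 127 118 112 108 102  87  75  70  67  60  50  48  47  46]]
```

>>> move_arm --moves '[[[0,0,0.1],[0,0,0],0],[[0,0,0.1],[0,0,0],0],[[0,0,0],[0,0,0],0]]'

```text
clock: 13.12
position: [0.5565, -0.0524, 0.0254]
ee_rot: [0.991, 0.13, -0.0, -0.0]
ft_force: [0.4, -0.8, -2.3]
grip_width: 0.195
```

>>> move_arm --moves '[[[0,0,0.08],[0,0,0],0],[[0,0,0.05],[0,0,0],0],[[0,0,0],[0,0,0],0]]'

```text
clock: 13.5
position: [0.5567, -0.0523, 0.0227]
ee_rot: [0.991, 0.131, 0.0, 0.0]
ft_force: [-1.8, 1.2, 2.9]
grip_width: 0.195
```

The cover touched down at reported z = 0.0227 (force went from −2 to +3 N). I'll release, rise and go over to the upper half.

>>> move_arm --moves '[[[0,0,0],[0,0,0],0.3],[[0,0,0],[0,0,0],0.5],[[0,0,-0.4],[0,0,0],0.65],[[0,0,-1],[0,0,0],0.65],[[0,0,-1],[0,0,0],0.65]]'

```text
clock: 14.12
position: [0.5568, -0.0523, 0.0837]
ee_rot: [0.991, 0.131, 0.0, 0.0]
ft_force: [0.0, 0.2, -0.2]
grip_width: 0.654
```

>>> move_arm --moves '[[[0,0,-1],[0,0,10.2],0.65],[[0,0,-0.6],[0,0,10.3],0.65],[[-0.4,1,0],[0,0,0],0.65],[[-0.5,1,0],[0,0,0],0.65],[[-0.5,1,0],[0,0,0],0.65]]'

```text
clock: 14.75
position: [0.5144, -0.1243, 0.1232]
ee_rot: [0.999, -0.048, 0.0, 0.0]
ft_force: [0.5, -0.8, 0.4]
grip_width: 0.651
```

>>> move_arm --moves '[[[-0.5,1,0],[0,0,0],0.65],[[0,1,0],[0,0,0],0.65],[[0,1,0],[0,0,0],0.65],[[0,1,0],[0,0,0],0.65],[[0,0.2,0],[0,0,0],0.65]]'

```text
clock: 15.38
position: [0.4919, -0.2285, 0.1229]
ee_rot: [0.999, -0.049, 0.0, 0.0]
ft_force: [0.5, 0.4, -0.1]
grip_width: 0.65
```

```bash
python3 - <<'E'
from h import *
t=camera("top");s=camera("scene"); print(get_obs()["position"],get_obs()["ee_rot"])
cv2.imwrite("pics/t9.png",t[:,:,::-1]);cv2.imwrite("pics/s9.png",s[:,:,::-1])
for n,im in(("top",t),("scene",s)):
    c=proj(n,[.5567,-.0523,.04]).astype(int); m=(im.max(2)<45).astype(np.uint8)
    k,l,st,ce=cv2.connectedComponentsWithStats(m)
    for i in range(1,k):
        if st[i,4]>150: print(n,st[i],ce[i].round(1),"expect",c)
A=np.clip(t[120:300,170:350,::-1]*1.8,0,255).astype(np.uint8);B=np.clip(s[80:290,180:420,::-1]*1.8,0,255).astype(np.uint8)
cv2.imwrite("pics/c9.png",np.hstack([cv2.resize(A,(400,400)),cv2.resize(B,(400,350))[:350].copy() if 0 else cv2.copyMakeBorder(cv2.resize(B,(400,350)),0,50,0,0,0)]))
E
```

```text
[ 0.49227419 -0.22683008  0.12271078] [ 9.98835724e-01 -4.82404137e-02  2.38694846e-04 -3.77825981e-05]
top [ 510   88   50  150 6521] [534.9 169.4] expect [251 207]
top [495 108   7  83 312] [497.8 139.2] expect [251 207]
top [125 130  25  25 335] [135.8 143.1] expect [251 207]
top [308 131  38  28 194] [330.7 138.3] expect [251 207]
top [203 136  21  17 212] [214.3 145.2] expect [251 207]
top [ 235  182   32   50 1047] [250.2 206.8] expect [251 207]
top [ 498  239   62  181 2898] [548.  317.6] expect [251 207]
top [499 265  38  37 851] [516.5 283.9] expect [251 207]
top [ 194  373   82   47 1256] [230.7 401.8] expect [251 207]
scene [  36    0   87  105 2769] [81.3 37.8] expect [288 197]
scene [ 426    0  134  173 8404] [507.1  78. ] expect [288 197]
scene [   0   15   43   47 1249] [18.9 38.7] expect [288 197]
scene [   0   55   72   68 1204] [33. 87.] expect [288 197]
scene [  99   73  119   89 2981] [148.8 111.8] expect [288 197]
scene [ 193  168   51   65 1550] [217.7 197.3] expect [288 197]
scene [ 263  185   54   36 1236] [288.6 202.6] expect [288 197]
```

The cover stands where I set it: top blob (250,207) against (251,207) expected. Its outline is upright and at full size. Descending on the upper half.

>>> move_arm --moves '[[[0,0,1],[0,0,0],0.65],[[0,0,1],[0,0,0],0.65],[[0,0,1],[0,0,0],0.65],[[0,0,0.6],[0,0,0],0.65],[[0,0,0],[0,0,0],0.65]]'

```text
clock: 16.1
position: [0.4918, -0.226, 0.0318]
ee_rot: [0.999, -0.048, -0.001, -0.0]
ft_force: [0.0, 0.9, -0.2]
grip_width: 0.65
```

>>> move_arm --moves '[[[0,0,0.4],[0,0,0],0.65],[[0,0,0.4],[0,0,0],0.65],[[0,0,0.2],[0,0,0],0.65],[[0,0,0.2],[0,0,0],0.65],[[0,0,0],[0,0,0],0.65]]'

```text
clock: 16.73
position: [0.4919, -0.227, 0.002]
ee_rot: [0.999, -0.048, -0.0, -0.0]
ft_force: [-0.2, 1.2, 0.2]
grip_width: 0.651
```

>>> move_arm --moves '[[[0,0,0.1],[0,0,0],0.6],[[0,0,0],[0,0,0],0.5],[[0,0,0],[0,0,0],0.35],[[0,0,0],[0,0,0],0.2],[[0,0,0],[0,0,0],0.2]]' --squeeze 40

```text
clock: 17.35
position: [0.4923, -0.2272, 0.0001]
ee_rot: [0.999, -0.048, 0.0, 0.0]
ft_force: [-0.1, -1.1, 2.4]
grip_width: 0.411
```

>>> move_arm --moves '[[[0,0,0],[0,0,0],0.48],[[0,0,0.1],[0,0,0],0.48],[[0,0,0.06],[0,0,0],0.48],[[0,0,0],[0,0,0],0.48]]'

```text
clock: 17.85
position: [0.492, -0.2269, -0.0044]
ee_rot: [0.999, -0.048, -0.0, -0.0]
ft_force: [-0.7, -0.2, -0.7]
grip_width: 0.479
```

>>> move_arm --moves '[[[0,0,0],[0,0,0],0.3],[[0,0,0],[0,0,0],0.2],[[0,0,0],[0,0,0],0.2],[[0,0,0],[0,0,0],0.2]]' --squeeze 90

```text
clock: 18.35
position: [0.4921, -0.2271, -0.004]
ee_rot: [0.999, -0.048, 0.0, 0.0]
ft_force: [-1.6, -0.2, 4.5]
grip_width: 0.409
```

>>> move_arm --moves '[[[0,0,-0.3],[0,0,0],0.2],[[0,0,-0.7],[0,0,0],0.2],[[0,0,0],[0,0,0],0.2],[[0,0,0],[0,0,0],0.2]]'

```text
clock: 18.85
position: [0.4921, -0.2271, 0.021]
ee_rot: [0.999, -0.048, 0.0, 0.0]
ft_force: [0.1, 0.2, -4.6]
grip_width: 0.408
```

The upper half is held (−4.6 N, about 0.4 kg plus offset). While I raise, turn and carry it, I'll pin down the lower half's yaw by code.

```bash
python3 - <<'E'
from h import *
t=cv2.imread("pics/t8.png"); g=t.max(2).astype(float)
def cen(u0,u1,v0,v1):
    w=np.clip(140-g[v0:v1,u0:u1],0,None); v,u=np.mgrid[v0:v1,u0:u1]; return np.array([(u*w).sum(),(v*w).sum()])/w.sum()
a=cen(134,142,199,206);b=cen(141,148,229,237);print(a,b)
for z in(.055,.06,.068):
    p,q=onz("top",*a,z),onz("top",*b,z);d=p-q;print(z,(p+q)/2,np.degrees(np.arctan2(d[1],d[0])),np.linalg.norm(d))
m=cv2.inRange(t,(118,118,118),(255,255,255)); hs=cv2.cvtColor(t,cv2.COLOR_BGR2HSV); m=((hs[...,1]<50)&(g>105)).astype(np.uint8); m[:,:120]=0;m[:,165:]=0;m[:185]=0;m[250:]=0
m=cv2.morphologyEx(m,cv2.MORPH_OPEN,np.ones((5,5))); c=max(cv2.findContours(m,0,2)[0],key=cv2.contourArea); r=cv2.minAreaRect(c); bx=cv2.boxPoints(r); P=np.array([onz("top",*x,.05) for x in bx]); print(r,P.mean(0))
e=P[1]-P[0],P[2]-P[1]; print([(np.linalg.norm(k),np.degrees(np.arctan2(k[1],k[0]))) for k in e])
E
```

```text
[137.85122411 201.38512241] [144.44419134 232.4715262 ]
0.055 [0.52127898 0.2435283 ] 14.815164012860185 0.08679148151827677
0.06 [0.5207836 0.2423953] 14.815164012860194 0.08649211967939126
0.068 [0.519991   0.24058249] 14.815164012860189 0.08601314073717446
((142.66000366210938, 215.1199951171875), (47.376155853271484, 25.03158187866211), 81.8698959350586) [0.52699548 0.24083801]
[(np.float64(0.06765829326828991), np.float64(-80.098763288799)), (np.float64(0.12987735973941125), np.float64(-169.12112693386666))]
```

>>> move_arm --moves '[[[0,0,-1],[0,0,0],0.2],[[0,0,-1],[0,0,0],0.2],[[0,0,-1],[0,0,-10.2],0.2],[[0,0,-0.6],[0,0,-10.3],0.2],[[0,0,0],[0,0,0],0.2]]'

```text
clock: 19.48
position: [0.4925, -0.2273, 0.1114]
ee_rot: [0.992, 0.13, 0.001, 0.0]
ft_force: [-0.3, -0.6, -4.7]
grip_width: 0.405
```

>>> move_arm --moves '[[[0.33,-1,0],[0,0,0],0.2],[[0.33,-1,0],[0,0,0],0.2],[[0.33,-1,0],[0,0,0],0.2],[[0.33,-1,0],[0,0,0],0.2],[[0.33,-1,0],[0,0,0],0.2]]'

```text
clock: 20.1
position: [0.4989, -0.0946, 0.1095]
ee_rot: [0.992, 0.128, -0.001, -0.0]
ft_force: [0.6, -0.6, -4.0]
grip_width: 0.412
```

>>> move_arm --moves '[[[0.33,-1,0],[0,0,0],0.2],[[0.33,-1,0],[0,0,0],0.2],[[0.33,-1,0],[0,0,0],0.2],[[0.33,-1,0],[0,0,0],0.2],[[0.33,-1,0],[0,0,0],0.2]]'

```text
clock: 20.72
position: [0.5064, 0.0366, 0.1095]
ee_rot: [0.992, 0.128, -0.001, -0.0]
ft_force: [0.1, 0.4, -3.8]
grip_width: 0.407
```

>>> move_arm --moves '[[[0.33,-1,0],[0,0,0],0.2],[[0.33,-1,0],[0,0,0],0.2],[[0.33,-1,0],[0,0,0],0.2],[[0.33,-1,0],[0,0,0],0.2],[[0.33,-1,0],[0,0,0],0.2]]'

```text
clock: 21.35
position: [0.514, 0.1678, 0.1094]
ee_rot: [0.992, 0.128, -0.001, 0.0]
ft_force: [0.3, 0.7, -4.6]
grip_width: 0.406
```

>>> move_arm --moves '[[[0.35,-1,0],[0,0,0],0.2],[[0.35,-1,0],[0,0,0],0.2],[[0.34,-0.8,0.3],[0,0,0],0.2],[[0,0,0.6],[0,0,0],0.2],[[0,0,0],[0,0,0],0.2]]'

```text
clock: 21.98
position: [0.5204, 0.24, 0.0859]
ee_rot: [0.992, 0.129, -0.002, 0.001]
ft_force: [0.5, 0.1, -4.2]
grip_width: 0.409
```

>>> move_arm --moves '[[[0,0,0],[0,0,0],0.2],[[0,0,0],[0,0,0],0.2]]'

```text
clock: 22.22
position: [0.522, 0.241, 0.0887]
ee_rot: [0.992, 0.13, 0.0, 0.0]
ft_force: [-0.7, 0.1, -3.6]
grip_width: 0.406
```

```bash
python3 - <<'E'
from h import *
s=camera("scene");o=get_obs();p=o["position"];print(p,o["ft_force"])
cv2.imwrite("pics/s10.png",s[:,:,::-1])
L=np.array([.521,.242,0]);Q=R.from_euler("z",14.9,degrees=True);U=np.array([p[0],p[1],p[2]+.004])
u0,v0,k=285,60,8
im=cv2.resize(np.clip(s[v0:v0+75,u0:u0+85,::-1]*2.0,0,255).astype(np.uint8),None,fx=k,fy=k,interpolation=2)
def mark(P,col):
    q=proj("scene",P); cv2.circle(im,tuple(int(x) for x in ((q-[u0,v0]+.5)*k)),3,col,-1)
for x,y in((-.06,-.028),(.06,-.028),(.06,.028),(-.06,.028)):
    mark(U+Q.apply([x,y,0]),(0,0,255)); mark(U+Q.apply([x,y,.014]),(0,255,255)); mark(L+Q.apply([x,y,.05]),(255,0,0))
mark(U+Q.apply([.044,0,.014]),(0,255,0)); mark(L+Q.apply([.044,0,.068]),(255,0,255))
cv2.imwrite("pics/c10.png",im)
E
```

```text
[0.52205914 0.24113796 0.08881319] [ 0.01655539  0.24057791 -4.06407423]
```

View pics/c10.png

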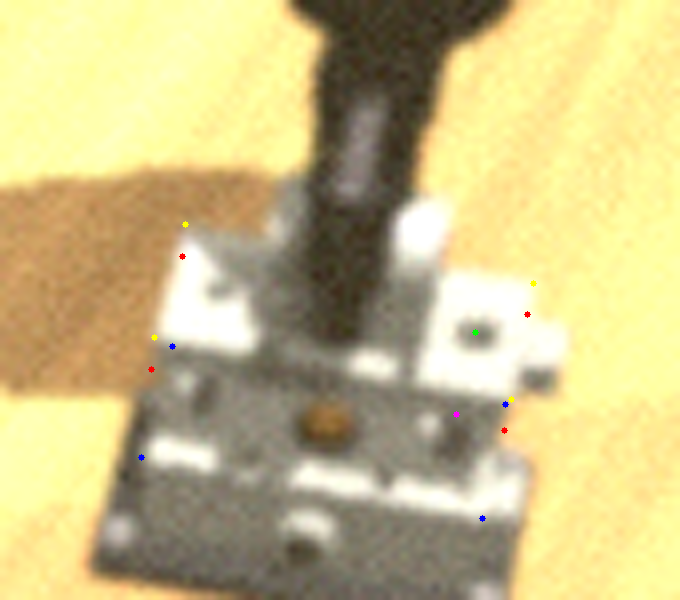

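The upper's hole matches its prediction at crop (476,333), and the dowels sit at (205,395) and (455,440), within about 1 mm of prediction. The bright spots beside them are light coming through the holes. The tab ends agree, so I'm lowering in small steps.

>>> move_arm --moves '[[[-0.04,0,0.4],[0,0,0],0.2],[[0,0,0.4],[0,0,0],0.2],[[0,0,0.1],[0,0,0],0.2],[[0,0,0],[0,0,0],0.2]]'

```text
clock: 22.78
position: [0.5205, 0.2413, 0.0655]
ee_rot: [0.991, 0.13, -0.0, 0.0]
ft_force: [-0.0, 0.1, -4.3]
grip_width: 0.406
```

>>> move_arm --moves '[[[0,0,0.1],[0,0,0],0.2],[[0,0,0.1],[0,0,0],0.2],[[0,0,0],[0,0,0],0.2]]'

```text
clock: 23.15
position: [0.5206, 0.2412, 0.0607]
ee_rot: [0.991, 0.13, -0.0, 0.0]
ft_force: [-0.0, 0.3, -3.8]
grip_width: 0.403
```

No contact at 3 mm below the dowel tips. I'll keep going.

>>> move_arm --moves '[[[0,0,0.1],[0,0,0],0.2],[[0,0,0.1],[0,0,0],0.2],[[0,0,0],[0,0,0],0.2]]'

```text
clock: 23.52
position: [0.5205, 0.2412, 0.0556]
ee_rot: [0.991, 0.13, -0.0, 0.0]
ft_force: [0.3, -0.4, -4.7]
grip_width: 0.406
```

>>> move_arm --moves '[[[0,0,0.08],[0,0,0],0.2],[[0,0,0.08],[0,0,0],0.2],[[0,0,0],[0,0,0],0.2]]'

```text
clock: 23.9
position: [0.5208, 0.2413, 0.0521]
ee_rot: [0.991, 0.13, 0.0, 0.0]
ft_force: [-1.1, -1.0, -1.7]
grip_width: 0.408
```

It's on the dowels, and the plunger contact begins where expected (0.052). Now I'll press it shut.

>>> move_arm --moves '[[[0,0,0.1],[0,0,0],0.2],[[0,0,0.1],[0,0,0],0.2],[[0,0,0],[0,0,0],0.2]]' --squeeze 110

```text
clock: 24.28
position: [0.5208, 0.2414, 0.047]
ee_rot: [0.991, 0.13, 0.0, 0.0]
ft_force: [-1.9, -1.6, 6.3]
grip_width: 0.397
```

>>> move_arm --moves '[[[0,0,0.08],[0,0,0],0.2],[[0,0,0.06],[0,0,0],0.2],[[0,0,0],[0,0,0],0.2]]'

```text
clock: 24.65
position: [0.5209, 0.2413, 0.046]
ee_rot: [0.991, 0.13, 0.0, 0.001]
ft_force: [-13.8, -9.3, 32.5]
grip_width: 0.408
```

>>> move_arm --moves '[[[0,0,-0.02],[0,0,0],0.2],[[0,0,0],[0,0,0],0.2],[[0,0,0],[0,0,0],0.2],[[0,0,0],[0,0,0],0.2]]'

```text
clock: 25.15
position: [0.5209, 0.2414, 0.0461]
ee_rot: [0.991, 0.13, 0.0, 0.0]
ft_force: [-11.3, -7.7, 26.4]
grip_width: 0.405
```

```bash
python3 - <<'E'
from h import *
s=camera("scene");t=camera("top");o=get_obs();print(o["position"],o["ee_rot"],o["ft_force"],o["torque"],o["grip_width"])
cv2.imwrite("pics/s11.png",s[:,:,::-1])
A=cv2.resize(np.clip(s[70:145,290:365,::-1]*2.0,0,255).astype(np.uint8),(560,560),interpolation=2)
B=cv2.resize(np.clip(s[80:290,190:400,::-1]*1.6,0,255).astype(np.uint8),(240,240));C=cv2.resize(np.clip(t[90:320,100:330,::-1]*1.6,0,255).astype(np.uint8),(240,240))
cv2.imwrite("pics/c11.png",np.hstack([A,np.vstack([B,C,np.zeros((80,240,3),np.uint8)])]))
E
```

```text
[0.52086931 0.24137706 0.0460843 ] [9.91459350e-01 1.30414516e-01 4.14465879e-04 4.88793237e-04] [-11.62653067  -7.77578633  26.69919696] [-1.34175526  2.5751816   0.05311182] 0.4054873606249737
```

View pics/c11.png

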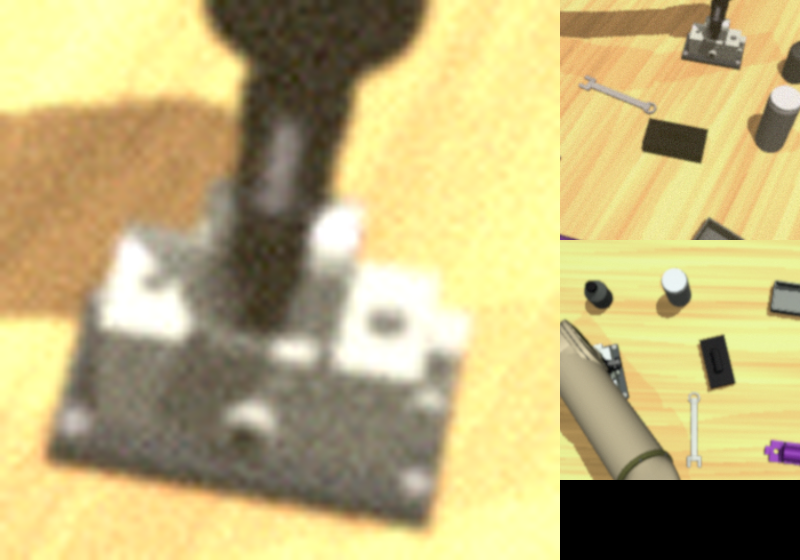

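The joint shows no gap line, and z (0.0461) matches the shut height (0.050 less the 0.004 grasp offset). The cover sits upright and flat, and the bystanders haven't moved. Handing in.

```bash
python3 -c "
from workcell import *
hand_in(); print(get_obs()['clock'])"
```

```text
the job is handed in; nothing more can be done
the job is handed in; nothing more can be done
```

The job is done and handed in at about 25 s of the 64 s allowed. The cover is off, flat and upright on the free bench at about (0.557, -0.052). The upper half is on both dowels with the tab ends matched, and the arm is holding it pressed shut.

**Last checks:**
- **Shut:** The reported tool height is 0.0461 m, against about 0.046 m expected when shut. It met a hard stop there with no tool tilt, and the last picture shows no gap.
- **Press and grip:** The arm pushes down with about 27 N, and the jaws hold at 0.405, the crown's width.
- **Bystanders:** The can, spanner, bottle and tray look unmoved in the last pictures; I did not measure them.

**What failed or disagreed:**
- **First cover grasp missed:** The fingertips turned out to be about 20 mm higher than the reported tool position. That attempt only touched the bar top with about 6 N. I went deeper in small steps and the second grasp held.
- **Sideways force:** About 14 N of sideways force remains while pressing. The wrist moment puts the contact inside the joint face, so I left it.
- **Housing outline fit:** One outline fit of the lower half was off by about 6 mm and a few degrees. I discarded it and used the dowels, plunger and bolts, which agreed within about 2 mm.

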